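Unhook the deep draining basket and stand it in the drip tray

ROBOT

A 6-joint arm with a two-finger parallel gripper is mounted at the origin on a cart in front of the work surface, level with it; the furniture and walls round the work are solid. World frame = base frame: x ahead of the robot, y to its left, z up, the work surface at z = 0. Lengths are in mm, angles in rad, forces in N, time in s.
With the tool pointing down it reaches from about 275 to 1000 mm from the base axis. Payload 8.4 kg.
Tool frame: the origin (TCP) lies at the centre of the arm's flange, where the gripper is bolted on; the fingertips stand 173 mm ahead of it and the grasp point (between the pads) lies 155 mm ahead of it (r.nose_length is the distance from the TCP to the fingertips, in mm); z points along the fingers, y is the direction in which the jaws open and shut (so a half turn about z gives the same grasp; the last joint's range is limited). The gripper opens to 85 mm and grips with 20 to 120 N. Pads are 22 mm wide; open, the fingers measure 114 mm over their backs; the gripper's body (76 mm by 85 mm) begins 54 mm behind the grasp point. The pads swing forward as they close: fully open they stand 13 mm farther back than shut.
Start: joints at [1.218, 0.353, 1.633, -0, 1.155, -0.002], TCP at [214.78, 586.94, 404.681] pointing down, gripper open.
Joint ranges: [-2.63, 2.63], [-0.92, 2.1], [0.06, 2.66], [-1.3, 4.44], [0, 2.69], [-3.02, 3.02]. Speed limits (rad/s): [2.22, 2.22, 2.79, 3.14, 3.14, 3.14].

INTERFACE

Orientations are given as [roll, pitch, yaw] about the fixed x, y, z axes, in that order (R = Rz(yaw) Ry(pitch) Rx(roll)).
In Python, from rig import r, grab_frame, workorder gives the robot as it stands.
- The arm moves only by the tool carry_out, never from a script. Its argument "steps" is a list that holds one entry, the list of rows, each a list of 5 numbers: the opening in per cent of the stroke, from 0 (shut) to 100 (fully open), then the shift along the tool's x, y, z in m, then the turn about the tool's z in degrees. In form: [[[jaw, x, y, z, spin], ...]]. A call has 1 to 8 rows; each row is the pose to reach, as a shift and turn from the pose measured when the call began, along the tool's axes at that moment; what a row does not reach only later rows make up. A row lasts 1/10 s, in which the tool goes at most 50 mm and 8.59 degrees, less where a joint would pass 70% of its speed; a pose out of reach is approached as far as the arm can. A call with a gripper value outside its range is refused whole. The fingers move at their own pace and stop on an object; "squeeze" is the grip in N (left out, the last holds). Time passes only in rows, so rows that repeat a pose let the fingers close. It gives the time, the measured TCP pose, the force and the opening at its end, in the units of the state.
- r.sense(): the state, without advancing time (a new reading comes with each control period).
- grab_frame(name): name is "scene" or "top" or "wrist"; returns a dict with "image" (400x640x3 uint8, red, green, blue), "intrinsics" (3x3 intrinsics, pixels), "eye" and "rotation" of the camera in the world; the wrist camera has in their place "T_tool_cam" (4x4, takes a point from camera to tool coordinates, whose origin is the TCP and whose axes are the flange's). Camera axes: x right, y up, looking along -z (the intrinsics and any distortion apply to the point x, -y, -z); pixel columns grow to the right and rows downward; lengths in mm; the calibration is good to about 2 mm. A picture is of the moment at which its call begins: read the wrist's pose just before it. There is no depth.
- workorder.sign_off(): hands the job in, once; it reports no verdict.
The state is a dict: "clock": time; "qpos": joint angles; "qvel": joint speeds; "joint_efforts": joint torques, N m; "eef_pos": TCP position; "tcp_rot": TCP orientation; "contact_force": force on the tool from outside, world axes, zero at the start; "wrist_torque": the same for the moment, N m; "opening": opening from 0.0 (shut) to 1.0 (fully open).
Only numpy, scipy, OpenCV 4.12 (cv2) and the standard library are available. Lean on these libraries where they do the work, as an engineer would, in place of code of your own. Each camera call takes 0.05 s, during which the arm holds its last target.

TASK

Take the deep draining basket off its hook: lift it until its bail is clear above the upturned tip of the hook, then draw it forward off the hook without wrenching the stand. Lower it gently into the square drip tray, standing upright and fully inside the rim, and let go of it. Leave the shallow basket hanging on its hook.

Things in the scene. Friction and masses are not known exactly. Their poses are not given: they have to be found in the camera images.
- deep_basket_grip (a point): Centre of the black upright grip (24 x 12 x 68 mm; pinch its 12 mm, along y) of the steel basket 66 mm in diameter, 70 mm deep, 0.22 kg. On the basket's axis, 205 mm above its underside, 135 above its rim. Below the grip an 8 mm wire bail arches over the mouth along y; its apex's underside is 54 mm below this point. z up. It starts hanging on either hook, the hook running along x under the bail.
- shallow_basket_grip (a point): The same point on the shallow basket, which hangs on the other hook and is to stay there: same diameter, bail and black grip, but only 35 mm deep, so that its grip's centre is 170 mm above its underside.
- hook_stand: Fixed stand, base 120 x 310 mm: two hooks of 10 mm bar at y +85 and -85 mm, pointing to its -x (to the robot). Origin: worktop, below the rail; y along the rail. Bails rest at x -75 mm on the trough, top 180 mm up; the tip's front is at x -120, its top 220 mm up. A bail must rise over 40 mm to pass the tip; at 72 the basket's rim meets the hook from below: lift 56, then draw it along -x.
- drip_tray_in (a point): Centre of the inner floor of the low square steel drip tray, fixed on the worktop: 142 x 142 mm outside, 130 x 130 mm inside, walls 6 mm thick, rim 16 mm above the worktop and 10 mm above the inner floor. x and y run along its sides, z up.

How it is judged:
By the outcome, as a careful person would: the job done as asked, in the order asked, and still so for the second after the job is handed in, with the robot touching nothing.
It also fails if it takes over 45 s, if anything falls off the work surface, if the arm or the gripper's body presses on something with over 40 N, if the wrist force passes 120 N, or if a joint passes its speed limit or range.

## Working session

There is one attempt and no reset: what is moved stays moved. The work goes in short steps, Python scripts to look and compute and a tool call to move; the robot and the scene stay as the last step left them, time stands still between calls to the robot, and variables do not carry over. Pictures are saved under pics/ and viewed, and the job is handed in when it is done.

Besides the shell and the picture viewer there is one more tool, called after "Call:" as name(argument=value, ...) on one line, values as JSON. carry_out: Moves the arm, as the interface text tells. Its arguments: {"type":"object","properties":{"steps":{"type":"array","items":{"type":"array","items":{"type":"array","items":{"type":"number"}}}},"squeeze":{"type":"number"}},"required":["steps"]}

```bash
mkdir -p pics; ls; python3 - <<'E'
from rig import r, grab_frame
import cv2,numpy as np
s=r.sense()
for k in s: print(k,np.round(s[k],4).tolist())
for n in ["scene","top","wrist"]:
    f=grab_frame(n); cv2.imwrite(f"pics/{n}0.png",f["image"][:,:,::-1])
    for k in f:
        if k!="image": print(n,k,np.round(f[k],4).tolist())
E
```

```text
pics
clock 0.0
qpos [1.2176, 0.3536, 1.6341, -0.0, 1.1552, -0.0024]
qvel [-0.0012, 0.0008, -0.0004, -0.0001, 0.0011, 0.0006]
joint_efforts [0.0, -60.5241, -34.2077, 0.0003, 0.009, 0.0]
eef_pos [214.7083, 586.7132, 403.9558]
tcp_rot [-3.1402, 0.0, 2.7908]
contact_force [-0.0173, -0.774, 0.118]
wrist_torque [0.003, -0.0124, -0.0244]
opening 0.9987
scene intrinsics [[404.4275, 0.0, 319.273], [0.0, 404.4275, 201.229], [0.0, 0.0, 1.0]]
scene eye [59.6232, -533.0002, 818.7883]
scene rotation [0.8588, -0.0171, -0.6961]
top intrinsics [[392.0746, 0.0, 316.3078], [0.0, 392.0746, 195.8591], [0.0, 0.0, 1.0]]
top eye [479.5574, 27.5672, 1020.6348]
top rotation [0.1017, 0.0105, -1.5793]
wrist intrinsics [[278.2172, 0.0, 323.7838], [0.0, 278.2172, 200.3591], [0.0, 0.0, 1.0]]
wrist T_tool_cam [[-0.0011, 0.9462, 0.3236, 84.2732], [1.0, 0.0011, 0.0003, 0.1886], [-0.0, 0.3236, -0.9462, 30.0653], [0.0, 0.0, 0.0, 1.0]]
```

View pics/scene0.png

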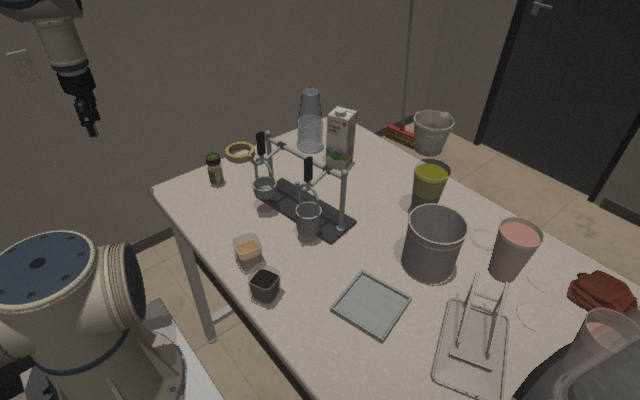

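View pics/top0.png

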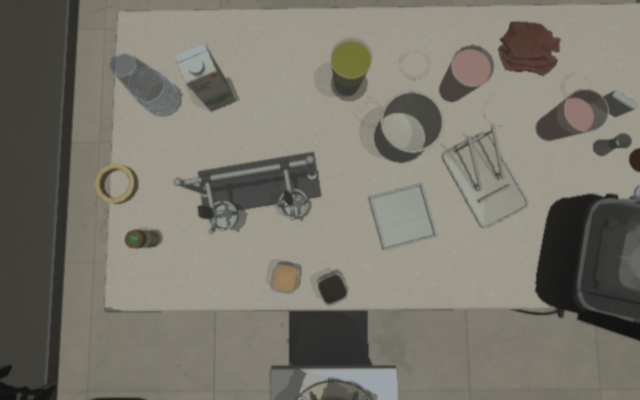

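View pics/wrist0.png

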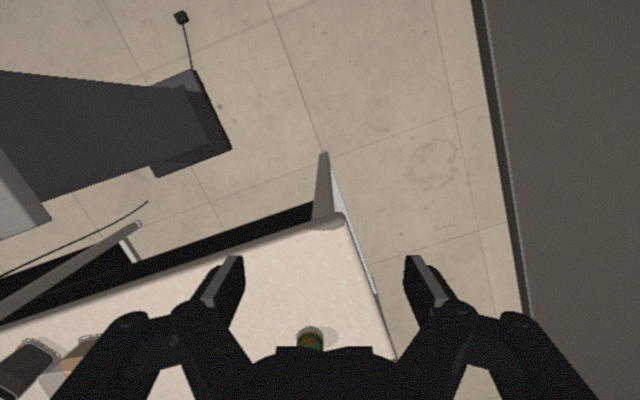

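```bash
python3 - <<'E'
import cv2
a=cv2.imread("pics/scene0.png"); cv2.imwrite("pics/sc_z.png",cv2.resize(a[120:250,230:370],None,fx=5,fy=4.6*5/4.6*0.9,interpolation=2)[:600])
b=cv2.imread("pics/top0.png"); cv2.imwrite("pics/top_z.png",cv2.resize(b[145:255,170:330],None,fx=5,fy=5,interpolation=2))
E
```

```text
(no output)
```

View pics/sc_z.png

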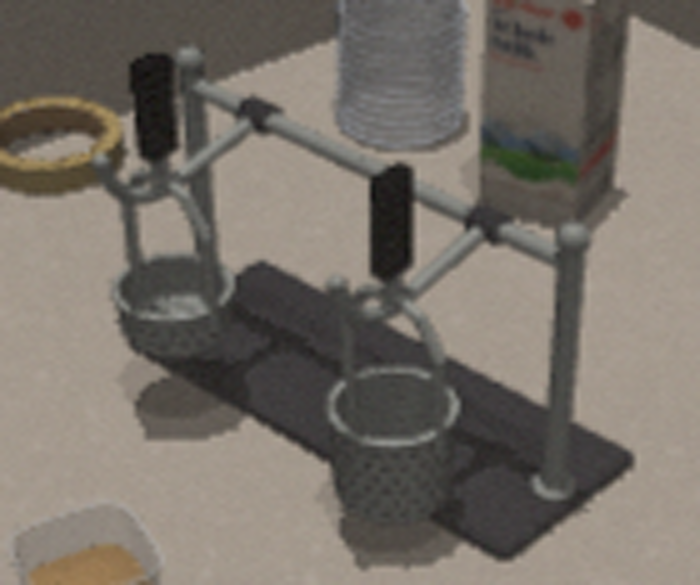

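View pics/top_z.png

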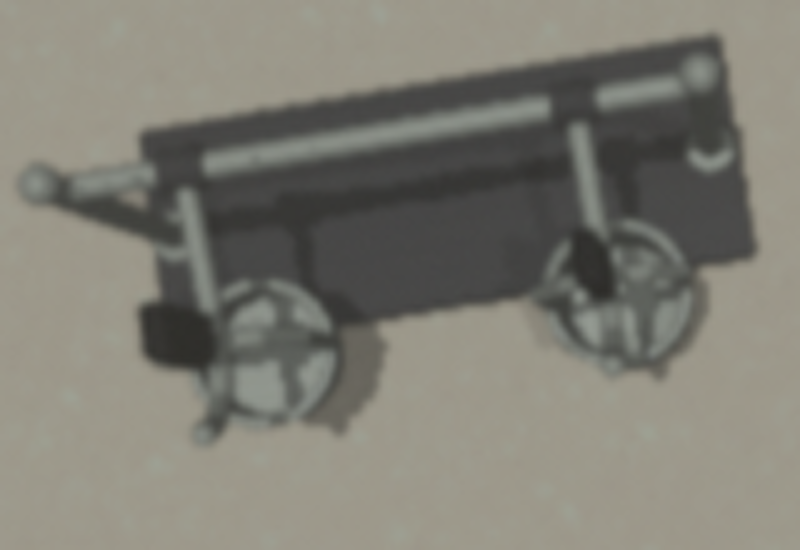

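```bash
cat > h.py <<'E'
import numpy as np,cv2
from scipy.spatial.transform import Rotation as R
from rig import r, grab_frame
def cam(f):
    return np.array(f["intrinsics"]),np.array(f["eye"],float),R.from_euler('xyz',f["rotation"]).as_matrix()
def wcam(f,s):
    T=np.array(f["T_tool_cam"]);Rt=R.from_euler('xyz',s["tcp_rot"]).as_matrix()
    return np.array(f["intrinsics"]),Rt@T[:3,3]+np.array(s["eef_pos"]),Rt@T[:3,:3]
def ray(c,p):
    K,e,Rm=c;d=np.linalg.inv(K)@[p[0],p[1],1];d=Rm@(d*[1,-1,-1]);return e,d/np.linalg.norm(d)
def plane(c,p,z):
    e,d=ray(c,p);return e+d*(z-e[2])/d[2]
def tri(c1,p1,c2,p2):
    a,u=ray(c1,p1);b,v=ray(c2,p2)
    t=np.linalg.lstsq(np.c_[u,-v],b-a,rcond=None)[0];A=a+t[0]*u;B=b+t[1]*v
    return (A+B)/2,np.linalg.norm(A-B)
def proj(c,P):
    K,e,Rm=c;q=Rm.T@(np.array(P,float)-e);q=K@(q*[1,-1,-1]);return q[:2]/q[2]
def blobs(img,roi,thr,amin=30):
    x0,y0,x1,y1=roi;g=img[y0:y1,x0:x1].max(axis=2);m=(g<thr).astype(np.uint8)
    n,l,st,ce=cv2.connectedComponentsWithStats(m)
    return [(st[i].tolist(),(ce[i]+[x0,y0]).round(1).tolist()) for i in range(1,n) if st[i][4]>=amin]
E
python3 - <<'E'
from h import *
S=grab_frame("scene");T=grab_frame("top");cs,ct=cam(S),cam(T)
for t in(35,45,55):
  print(t,"S",blobs(S["image"],(250,120,330,190),t,20));print("T",blobs(T["image"],(190,180,310,230),t,20))
# tray corners, top
g=T["image"][175:255,360:445]
e=cv2.Canny(g,40,100)
cv2.imwrite("pics/trayz.png",cv2.resize(g[:,:,::-1],None,fx=7,fy=7,interpolation=2))
# rail end balls in both
for n,pt,ps in [("ballR",(310,159.3),(344,172)),("ballL",(177.7,181.8),(267.6,134))]:
  print(n,tri(ct,pt,cs,ps))
print("base corners z10",[plane(ct,(170+x/5,145+y/5),10).round(0).tolist() for x,y in((142,132),(720,36),(755,255))])
E
```

```text
35 S [([6, 12, 9, 23, 153], [260.1, 142.5]), ([54, 38, 8, 23, 115], [308.0, 168.5])]
T []
45 S [([6, 12, 9, 24, 167], [260.2, 142.7]), ([54, 37, 8, 25, 165], [307.9, 168.7])]
T []
55 S [([6, 12, 9, 24, 180], [260.4, 142.6]), ([54, 37, 9, 26, 184], [307.6, 169.0])]
T [([94, 12, 8, 12, 62], [287.9, 197.5]), ([9, 26, 14, 12, 124], [205.5, 211.7])]
ballR (array([639.38281232,  47.84968099, 211.50219284]), np.float64(0.19501781546742591))
ballL (array([596.55719249, 326.42155736, 204.78308761]), np.float64(2.738113758940625))
base corners z10 [[650.0, 345.0, 10.0], [698.0, 42.0, 10.0], [582.0, 25.0, 10.0]]
```

View pics/trayz.png

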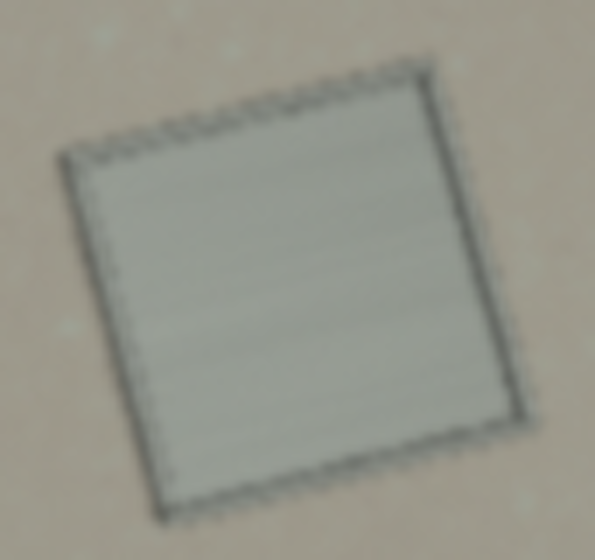

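```bash
python3 - <<'E'
from h import *
S=grab_frame("scene");T=grab_frame("top");cs,ct=cam(S),cam(T)
print("deep",tri(ct,(287.9,197.5),cs,(307.8,168.8)));print("shal",tri(ct,(205.5,211.7),cs,(260.3,142.6)))
P=[plane(ct,(360+x/7,175+y/7),16) for x,y in((62,152),(430,62),(530,425),(162,520))]
print(np.round(P,0).tolist(),np.mean(P,0),[np.linalg.norm(P[i]-P[i-1]).round(0) for i in range(4)])
for i in range(4):
  d=P[i]-P[i-1];print(np.degrees(np.arctan2(d[1],d[0])))
b=S["image"][260:350,320:420];cv2.imwrite("pics/tray_s.png",cv2.resize(b[:,:,::-1],None,fx=6,fy=6,interpolation=2))
s=r.sense();print(s["eef_pos"],s["clock"]);print(R.from_euler('xyz',s["tcp_rot"]).as_matrix().round(3))
E
```

```text
deep (array([557.70182038,  92.14495177, 233.32615376]), np.float64(1.2877221262071779))
shal (array([530.10640931, 257.67478671, 236.5167122 ]), np.float64(0.7525429447032097))
[[579.0, -98.0, 16.0], [611.0, -234.0, 16.0], [477.0, -265.0, 16.0], [444.0, -131.0, 16.0]] [ 527.77817047 -182.05453679   16.        ] [np.float64(138.0), np.float64(140.0), np.float64(137.0), np.float64(138.0)]
13.891171332710098
-76.7626047805276
-166.71006061961424
103.84950104929587
[214.77017051 586.8915021  404.50215015] 0.35
[[-0.939  0.344 -0.   ]
 [ 0.344  0.939 -0.   ]
 [-0.    -0.    -1.   ]]
```

View pics/tray_s.png

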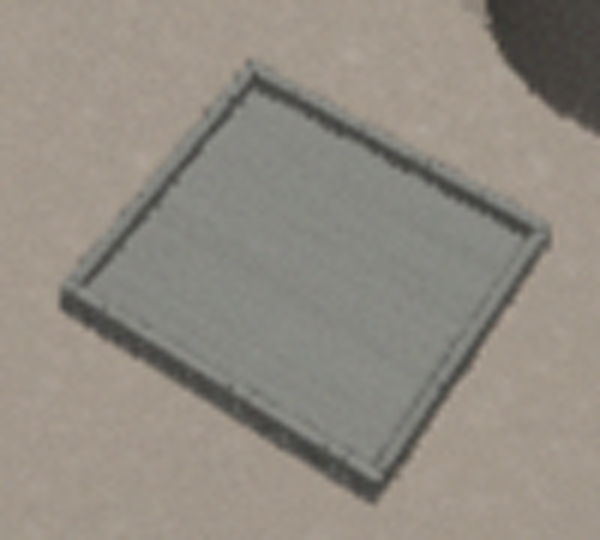

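Call:
carry_out(steps=[[[100,0,0,-0.045,0],[100,-0.02,-0.014,-0.085,-4],[100,-0.055,-0.039,-0.1,-8],[100,-0.09,-0.064,-0.1,-12],[100,-0.127,-0.09,-0.1,-16],[100,-0.164,-0.116,-0.1,-20],[100,-0.2,-0.142,-0.1,-24],[100,-0.237,-0.168,-0.1,-29]]])

```text
clock: 1.15
eef_pos: [380.2, 346.1, 504.8]
tcp_rot: [3.142, 0.0, -2.983]
contact_force: [0.9, 0.4, -0.0]
opening: 1.003
```

```bash
cat >> h.py <<'E'
def go(xyz,yaw_y=None):
    s=r.sense();Rt=R.from_euler('xyz',s["tcp_rot"]).as_matrix()
    d=Rt.T@(np.array(xyz)-s["eef_pos"]);a=np.degrees(np.arctan2(Rt[1,1],Rt[0,1]))
    print("t",round(s["clock"],2),"tcp",np.round(s["eef_pos"],1),"yang",a.round(2),"F",np.round(s["contact_force"],1),"open",round(s["opening"],3),"zax",Rt[:,2].round(3));print("shift mm",d.round(1),"spin",None if yaw_y is None else -(yaw_y-a))
E
python3 -c "
from h import *
go((558,92,480),99)"
```

```text
t 1.15 tcp [380.2 346.1 504.8] yang 99.09 F [ 0.9  0.4 -0. ] open 1.003 zax [ 0.  0. -1.]
shift mm [-135.5 -279.    24.8] spin 0.0877814951596605
```

Call:
carry_out(steps=[[[100,-0.018,-0.038,0,0],[100,-0.037,-0.077,0,0],[100,-0.056,-0.116,0,0],[100,-0.075,-0.155,0,0],[100,-0.094,-0.194,0,0],[100,-0.113,-0.233,0.01,0],[100,-0.1355,-0.279,0.025,0],[100,-0.1355,-0.279,0.025,0]]])

```text
clock: 1.95
eef_pos: [559.9, 88.1, 478.0]
tcp_rot: [-3.14, -0.001, -2.987]
contact_force: [-0.9, -0.2, 0.4]
opening: 1.001
```

```bash
python3 -c "
from h import *
go((558,92,389),99)
s=r.sense()
for n in ['wrist','scene','top']:
  f=grab_frame(n);c=wcam(f,s) if n=='wrist' else cam(f);im=f['image'].copy()
  for P in ((558,92,268),(558,92,234),(558,92,200)): cv2.circle(im,tuple(int(v) for v in proj(c,P)),2,(255,0,0),-1)
  cv2.imwrite('pics/%s1.png'%n,im[:,:,::-1])
"
```

```text
t 1.95 tcp [559.9  88.1 478. ] yang 98.88 F [-0.9 -0.2  0.4] open 1.001 zax [-0.001 -0.002 -1.   ]
shift mm [ 1.1  4.3 89. ] spin -0.11947765064040539
```

View pics/wrist1.png

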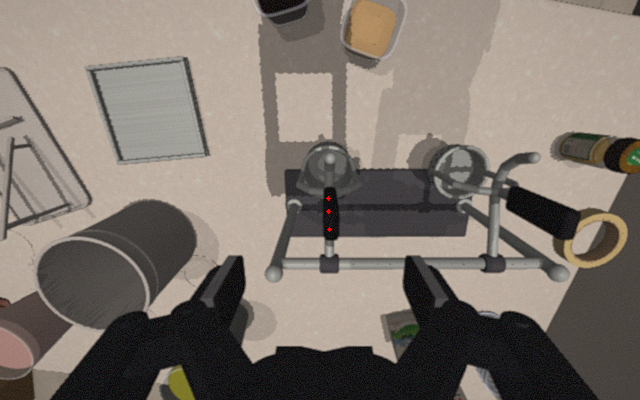

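View pics/scene1.png

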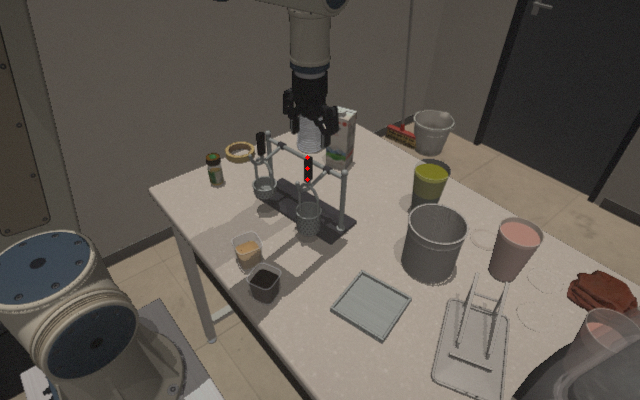

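```bash
python3 -c "
from h import *
s=r.sense();f=grab_frame('wrist');c=wcam(f,s)
for t in (35,45,55):print(blobs(f['image'],(300,180,360,255),t,50))
print([proj(c,P) for P in ((558,92,268),(558,92,234),(558,92,200))])
b=blobs(f['image'],(300,180,360,255),45,100)
for q in b: print(plane(c,q[1],234))
im=f['image'][140:290,250:400];cv2.imwrite('pics/wz.png',cv2.resize(im[:,:,::-1],None,fx=4,fy=4))
go((0,0,0))
"
```

```text
[([17, 8, 16, 52, 705], [324.6, 214.4])]
[([15, 8, 20, 53, 766], [324.5, 214.4])]
[([0, 7, 60, 54, 1077], [326.1, 212.5])]
[array([323.13669772, 229.57276378]), array([323.19660311, 212.28423852]), array([323.24187517, 199.21885001])]
[559.69933122  93.36621047 234.        ]
t 2.15 tcp [557.7  92.5 480. ] yang 99.09 F [-0.3 -0.2 -0.4] open 0.996 zax [ 0.  0. -1.]
shift mm [565.5  -3.5 479.9] spin None
```

View pics/wz.png

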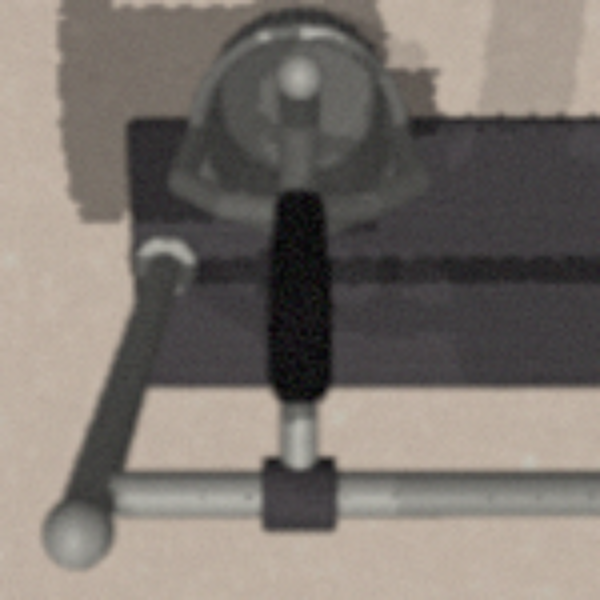

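Call:
carry_out(steps=[[[100,-0.001,0.0005,0.03,0],[100,-0.001,0.0005,0.055,0],[100,-0.001,0.0005,0.075,0],[100,-0.001,0.0005,0.09,0],[100,-0.001,0.0005,0.09,0],[100,-0.001,0.0005,0.09,0]]])

```text
clock: 2.75
eef_pos: [558.4, 94.3, 390.9]
tcp_rot: [3.141, 0.001, -2.981]
contact_force: [0.3, 0.7, 0.4]
opening: 1.0
```

```bash
python3 -c "
from h import *
go((558,92,389),99)
s=r.sense()
for n in ['wrist','scene']:
  f=grab_frame(n);im=f['image']
  if n=='scene': im=cv2.resize(im[60:250,220:400],None,fx=3,fy=3)
  cv2.imwrite('pics/%s2.png'%n,im[:,:,::-1])
"
```

```text
t 2.75 tcp [558.4  94.3 390.9] yang 99.18 F [0.3 0.7 0.4] open 1.0 zax [ 0.001  0.001 -1.   ]
shift mm [ 0.8 -2.2  1.9] spin 0.17639430479009377
```

View pics/wrist2.png

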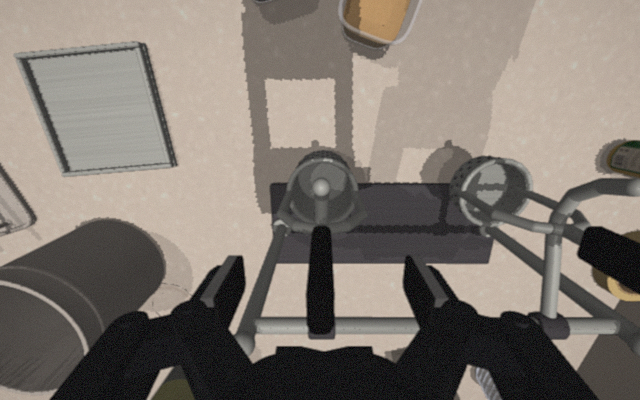

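View pics/scene2.png

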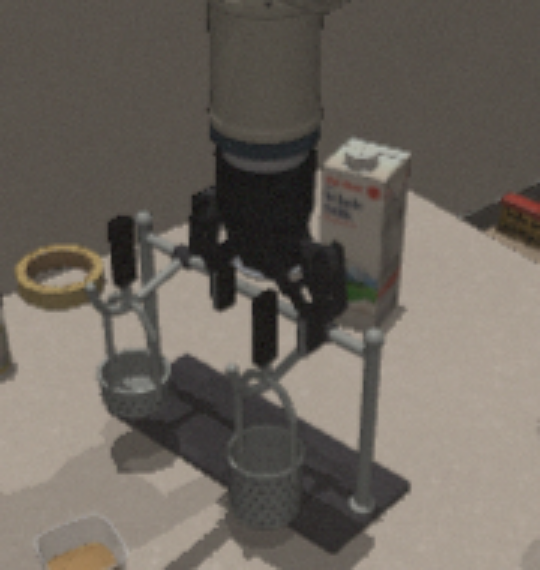

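Call:
carry_out(steps=[[[100,0,-0.0015,0,0],[50,0,-0.0015,0,0],[25,0,-0.0015,0,0],[10,0,-0.0015,0,0],[0,0,-0.0015,0,0],[0,0,-0.0015,0,0],[0,0,-0.0015,0,0],[0,0,-0.0015,0,0]]], squeeze=50)

```text
clock: 3.65
eef_pos: [559.1, 92.4, 391.4]
tcp_rot: [3.141, 0.002, -2.982]
contact_force: [0.6, 0.8, 0.5]
opening: 0.134
```

```bash
python3 -c "
from h import *
go((558,92,389),99)
print(r.sense()['wrist_torque'])
f=grab_frame('wrist');cv2.imwrite('pics/wrist3.png',f['image'][:,:,::-1])
go((558,92,389),99)
"
```

```text
t 3.65 tcp [559.1  92.4 391.4] yang 99.14 F [0.6 0.8 0.5] open 0.134 zax [ 0.002  0.001 -1.   ]
shift mm [ 1.1 -0.2  2.4] spin 0.1377140248442572
[0.07204497 0.08134037 0.00133548]
t 3.7 tcp [559.1  92.4 391.4] yang 99.14 F [-0.3  0.5  0.9] open 0.133 zax [ 0.002  0.001 -1.   ]
shift mm [ 1.1 -0.3  2.4] spin 0.14054476586825615
```

View pics/wrist3.png

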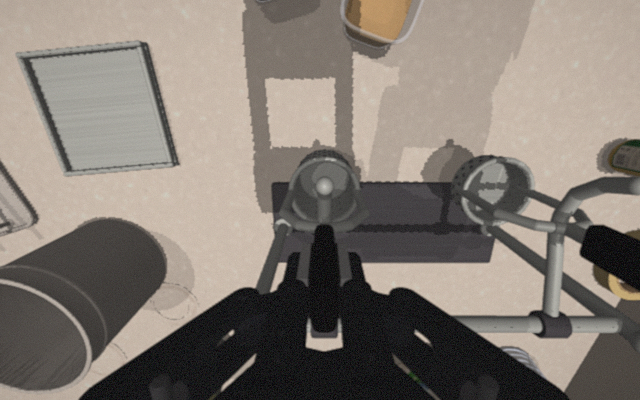

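The grip is held: the opening of 0.134 is about 11–12 mm, and the grip sits between the pads at u≈322. Next I lift it 56 mm.

Call:
carry_out(steps=[[[0,0,0,-0.008,0],[0,0,0,-0.018,0],[0,0,0,-0.03,0],[0,0,0,-0.042,0],[0,0,0,-0.052,0],[0,0,0,-0.056,0],[0,0,0,-0.056,0],[0,0,0,-0.056,0]]], squeeze=60)

```text
clock: 4.5
eef_pos: [558.8, 92.4, 447.2]
tcp_rot: [3.141, 0.002, -2.982]
contact_force: [-0.4, 1.2, -2.7]
opening: 0.134
```

```bash
python3 -c "
from h import *
go((559,92.4,447),99)
print(r.sense()['wrist_torque'])
for n in ['wrist','scene']:
  f=grab_frame(n);im=f['image']
  if n=='scene': im=cv2.resize(im[60:250,220:400],None,fx=3,fy=3)
  cv2.imwrite('pics/%s4.png'%n,im[:,:,::-1])
"
```

```text
t 4.5 tcp [558.8  92.4 447.2] yang 99.14 F [-0.4  1.2 -2.7] open 0.134 zax [ 0.002  0.001 -1.   ]
shift mm [-0.2 -0.   0.2] spin 0.14055646681904932
[-0.00685544  0.01985742  0.00892768]
```

View pics/wrist4.png

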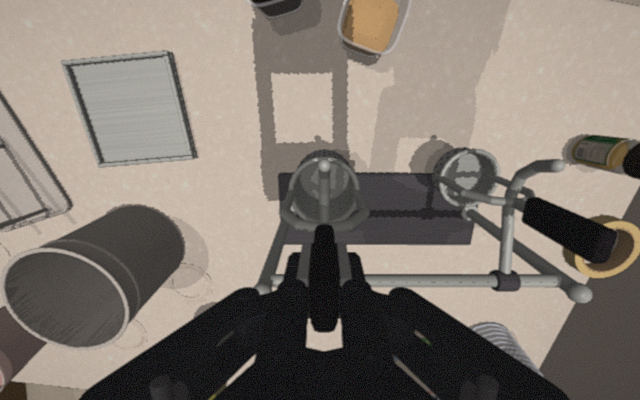

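View pics/scene4.png

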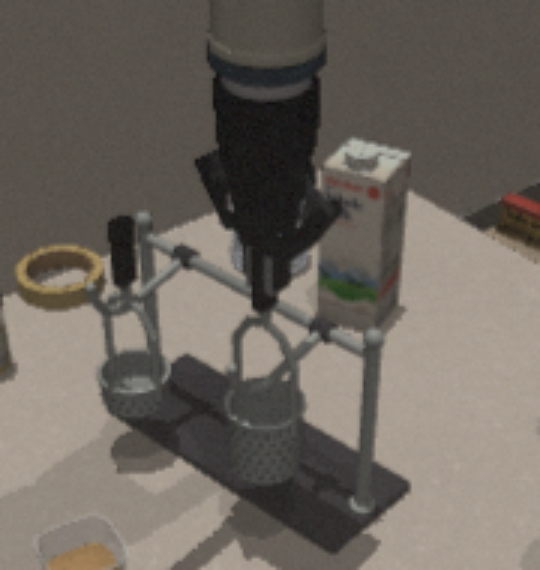

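Call:
carry_out(steps=[[[0,0.008,0,0,0],[0,0.02,0,0,0],[0,0.036,0,0,0],[0,0.054,0,0,0],[0,0.072,0,0,0],[0,0.09,0,0,0],[0,0.106,0,0,0],[0,0.12,0,0,0]]])

```text
clock: 5.4
eef_pos: [438.7, 73.0, 446.6]
tcp_rot: [3.141, 0.001, -2.982]
contact_force: [0.5, -0.6, -3.2]
opening: 0.13
```

```bash
python3 -c "
from h import *
go((528,-182,447),99)
for n in ['scene','wrist']:
  f=grab_frame(n);im=f['image']
  if n=='scene': im=cv2.resize(im[60:250,180:400],None,fx=3,fy=3)
  cv2.imwrite('pics/%s5.png'%n,im[:,:,::-1])
"
```

```text
t 5.4 tcp [438.7  73.  446.6] yang 99.14 F [ 0.5 -0.6 -3.2] open 0.13 zax [ 0.001  0.001 -1.   ]
shift mm [ -47.7 -266.    -0.5] spin 0.13733565731094188
```

View pics/scene5.png

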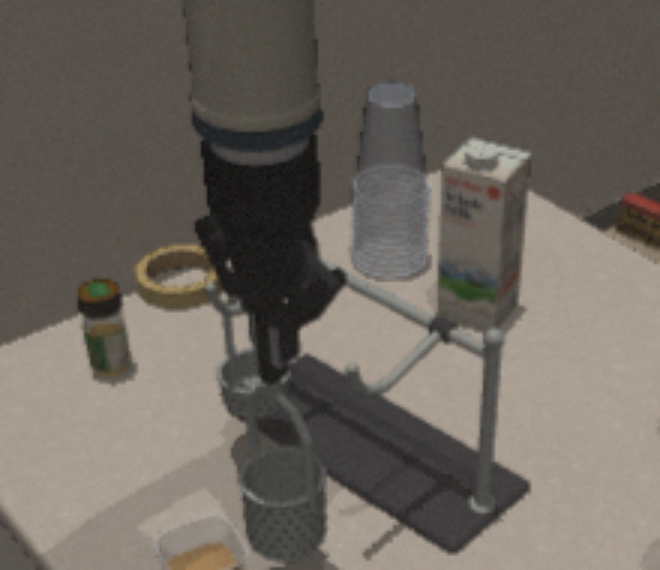

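View pics/wrist5.png

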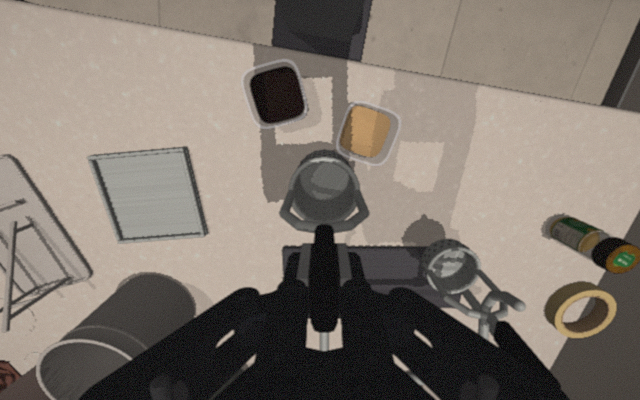

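```bash
python3 -c "
from h import *
S=grab_frame('scene');T=grab_frame('top');cs,ct=cam(S),cam(T)
print('rim?',tri(ct,(411,123),cs,(437,226)))
cv2.imwrite('pics/bt.png',cv2.resize(T['image'][80:260,340:460,::-1],None,fx=3,fy=3));cv2.imwrite('pics/bs.png',cv2.resize(S['image'][190:350,320:480,::-1],None,fx=3.5,fy=3.5))
# tray floor center cross-check from scene: outer rim corners z16
P=[plane(cs,(320+x/6,260+y/6),16) for x,y in((252,63),(552,235),(378,480),(62,292))];print(np.mean(P,0),np.round(P))
"
```

```text
rim? (array([ 736.77869782, -183.87033379,  138.35946118]), np.float64(1.9651048737701848))
[ 527.14613119 -187.67189829   16.        ] [[ 579. -103.   16.]
 [ 610. -240.   16.]
 [ 478. -270.   16.]
 [ 442. -137.   16.]]
```

View pics/bt.png

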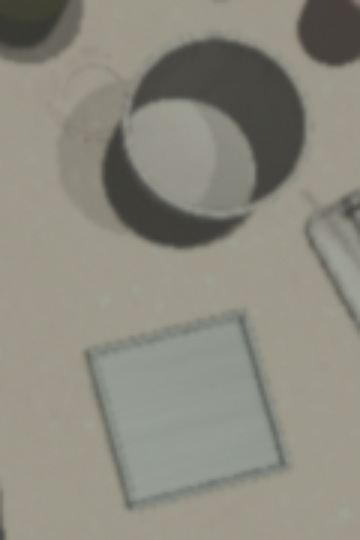

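View pics/bs.png

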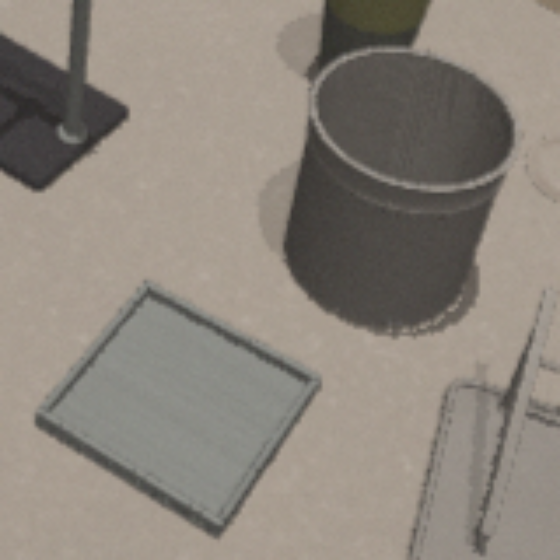

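Call:
carry_out(steps=[[[0,0,-0.015,0,0],[0,0,-0.045,0,0],[0,0,-0.085,0,0],[0,-0.008,-0.125,0,0],[0,-0.02,-0.165,0,0],[0,-0.032,-0.205,0,0],[0,-0.042,-0.24,0,0],[0,-0.047,-0.26,0,0]]])

```text
clock: 6.4
eef_pos: [529.8, -178.6, 446.7]
tcp_rot: [-3.141, 0.003, -2.984]
contact_force: [0.1, 0.2, -2.6]
opening: 0.133
```

Call:
carry_out(steps=[[[0,0,0,0,0],[0,0,0,0,0],[0,0,0,0,0]]])

```text
clock: 6.7
eef_pos: [529.6, -177.8, 446.4]
tcp_rot: [3.141, 0.002, -2.983]
contact_force: [0.3, -0.4, -2.1]
opening: 0.135
```

```bash
python3 -c "
from h import *
go((527.5,-185,372),99)
for n in ['scene','top','wrist']:
  f=grab_frame(n);im=f['image']
  if n=='scene': im=cv2.resize(im[150:350,270:470],None,fx=3,fy=3)
  if n=='top': im=cv2.resize(im[120:270,320:480],None,fx=4,fy=4)
  cv2.imwrite('pics/%s6.png'%n,im[:,:,::-1])
"
```

```text
t 6.7 tcp [ 529.6 -177.8  446.4] yang 99.09 F [ 0.3 -0.4 -2.1] open 0.135 zax [ 0.002  0.001 -1.   ]
shift mm [ 3.3 -6.9 74.4] spin 0.0866889127248811
```

View pics/scene6.png

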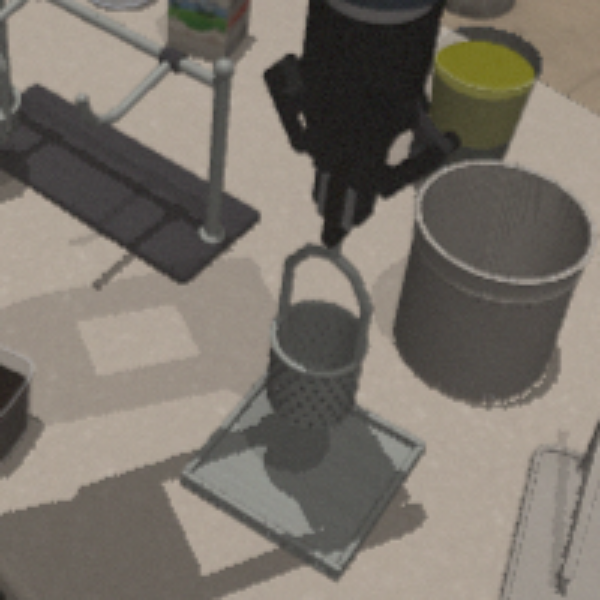

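View pics/wrist6.png

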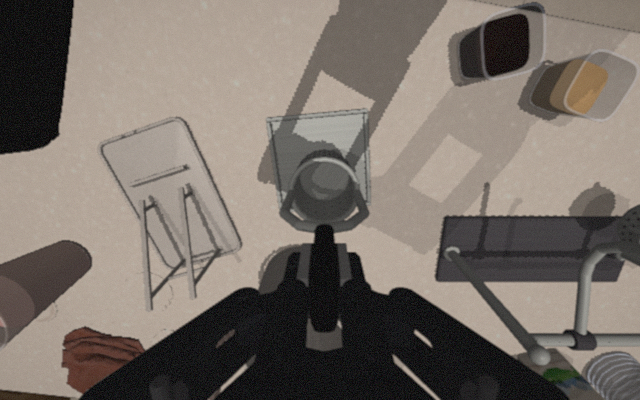

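Call:
carry_out(steps=[[[0,0.003,-0.007,0.01,0],[0,0.003,-0.007,0.027,0],[0,0.003,-0.007,0.044,0],[0,0.003,-0.007,0.058,0],[0,0.003,-0.007,0.067,0],[0,0.003,-0.007,0.071,0],[0,0.003,-0.007,0.073,0],[0,0.003,-0.007,0.073,0]]])

```text
clock: 7.65
eef_pos: [528.1, -185.1, 374.0]
tcp_rot: [-3.141, 0.004, -2.982]
contact_force: [0.0, 0.4, -3.0]
opening: 0.133
```

```bash
python3 -c "
from h import *
go((527.5,-185,368.4),99)
for n in ['scene','wrist']:
  f=grab_frame(n);im=f['image']
  if n=='scene': im=cv2.resize(im[190:340,310:430],None,fx=4,fy=4)
  cv2.imwrite('pics/%s7.png'%n,im[:,:,::-1])
"
```

```text
t 7.65 tcp [ 528.1 -185.1  374. ] yang 99.13 F [ 0.   0.4 -3. ] open 0.133 zax [ 0.004  0.    -1.   ]
shift mm [0.6 0.1 5.6] spin 0.12957567081798516
```

View pics/scene7.png

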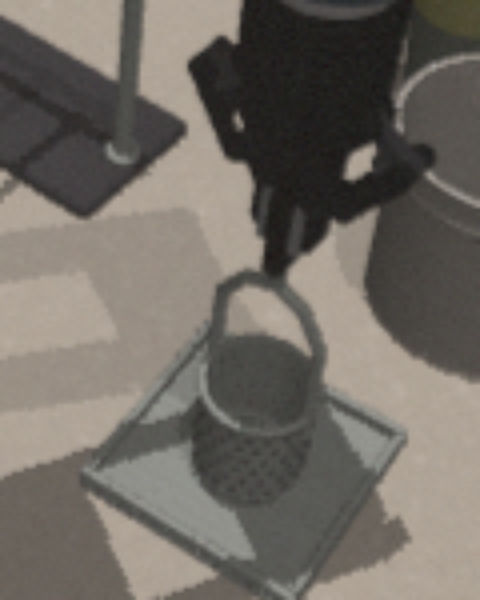

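View pics/wrist7.png

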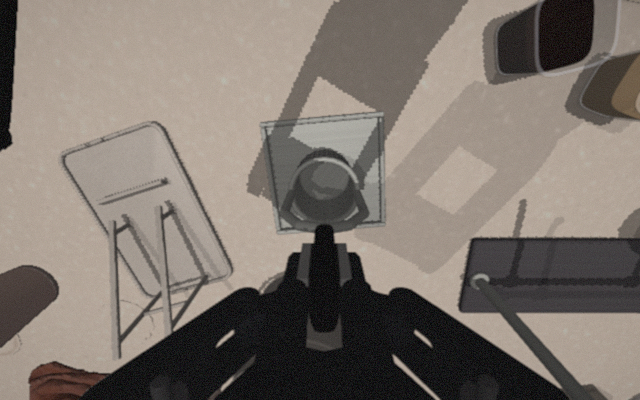

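Call:
carry_out(steps=[[[0,0,0,0.001,0],[0,0,0,0.002,0],[0,0,0,0.003,0],[0,0,0,0.004,0],[0,0,0,0.0045,0],[0,0,0,0.0045,0]]])

```text
clock: 8.35
eef_pos: [528.1, -185.1, 369.8]
tcp_rot: [-3.141, 0.004, -2.982]
contact_force: [0.1, 0.7, -3.0]
opening: 0.133
```

Call:
carry_out(steps=[[[0,0,0,0.0005,0],[0,0,0,0.001,0],[0,0,0,0.001,0]]])

```text
clock: 8.65
eef_pos: [528.1, -185.1, 368.7]
tcp_rot: [-3.141, 0.004, -2.982]
contact_force: [1.0, -0.7, -2.4]
opening: 0.13
```

Call:
carry_out(steps=[[[0,0,0,0.0005,0],[0,0,0,0.001,0],[0,0,0,0.001,0]]])

```text
clock: 8.95
eef_pos: [528.3, -185.1, 368.2]
tcp_rot: [-3.141, 0.004, -2.982]
contact_force: [-0.3, 0.9, 1.5]
opening: 0.136
```

The force went from −2.7 N to +1.5 N at TCP z 368.2, against a predicted 368.4, so the basket is on the tray floor. Now I release it.

Call:
carry_out(steps=[[[0,0,0,0,0],[14,0,0,0,0],[18,0,0,0,0],[25,0,0,0,0],[40,0,0,0,0],[60,0,0,0,0],[60,0,0,0,0],[60,0,0,0,0]]], squeeze=20)

```text
clock: 9.75
eef_pos: [528.3, -185.1, 368.2]
tcp_rot: [-3.141, 0.004, -2.982]
contact_force: [-0.4, 0.5, -0.2]
opening: 0.6
```

```bash
python3 -c "
from h import *
go((527.5,-185,480),99)
f=grab_frame('wrist');cv2.imwrite('pics/wrist8.png',f['image'][:,:,::-1])
"
```

```text
t 9.75 tcp [ 528.3 -185.1  368.2] yang 99.13 F [-0.4  0.5 -0.2] open 0.6 zax [ 0.005 -0.    -1.   ]
shift mm [ 3.000e-01  1.000e-01 -1.118e+02] spin 0.1277159252429243
```

View pics/wrist8.png

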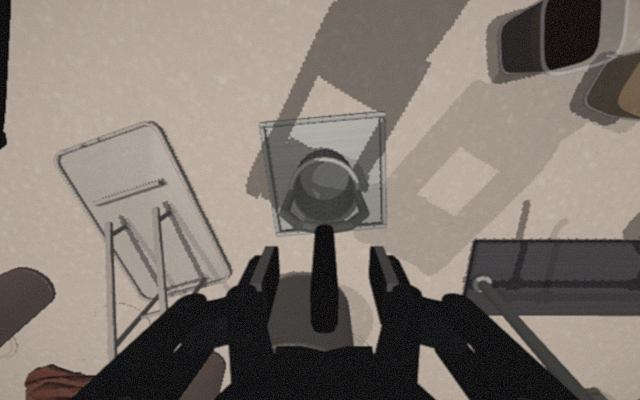

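The pads are clear of the grip on both sides, which stands centred at u≈323. I retract straight up.

Call:
carry_out(steps=[[[60,0,0,-0.015,0],[60,0,0,-0.04,0],[60,0,0,-0.075,0],[60,0,0,-0.11,0],[60,0,0,-0.14,0],[60,0,0,-0.16,0],[60,0,0,-0.16,0],[60,0,0,-0.16,0]]])

```text
clock: 10.6
eef_pos: [527.4, -185.0, 527.8]
tcp_rot: [-3.141, 0.005, -2.982]
contact_force: [0.2, -0.2, -0.0]
opening: 0.6
```

```bash
python3 -c "
from h import *
go((527.5,-185,480),99)
s=r.sense()
for n in ['scene','top','wrist']:
  f=grab_frame(n);im=f['image']
  if n=='scene': im=cv2.resize(im[110:350,230:450],None,fx=2.5,fy=2.5)
  if n=='wrist':
    c=wcam(f,s);print([proj(c,P).round(1).tolist() for P in((527.5,-185,6),(528.3,-185.1,76),(528.3,-185.1,245))])
  cv2.imwrite('pics/%s9.png'%n,im[:,:,::-1])
"
```

```text
t 10.6 tcp [ 527.4 -185.   527.8] yang 99.13 F [ 0.2 -0.2 -0. ] open 0.6 zax [ 0.005 -0.    -1.   ]
shift mm [ 0.2  0.1 47.8] spin 0.1276454450220399
[[323.7, 154.1], [323.5, 162.4], [323.3, 197.6]]
```

View pics/scene9.png

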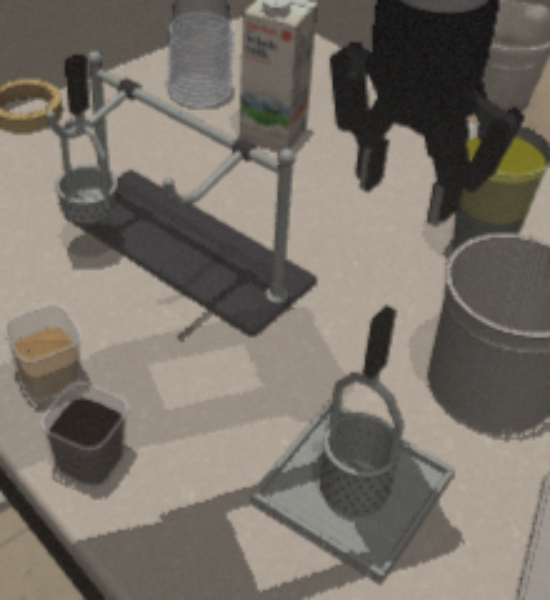

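View pics/wrist9.png

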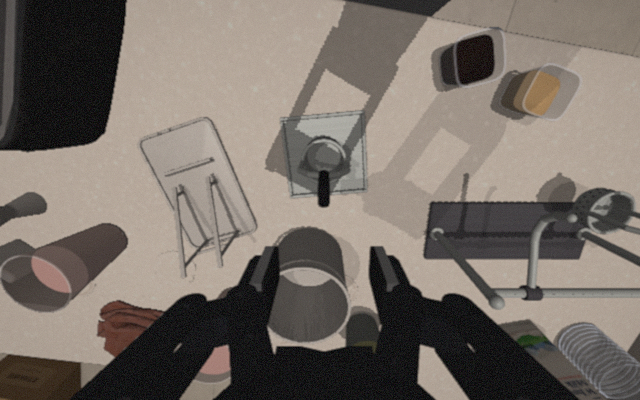

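```bash
python3 -c "
from h import *
S=grab_frame('scene');T=grab_frame('top');cs,ct=cam(S),cam(T)
for z in (6,76,177,211,245): print(z,proj(cs,(527.5,-185,z)).round(1),proj(ct,(527.5,-185,z)).round(1))
print(blobs(S['image'],(370,225,395,270),50,20),blobs(T['image'],(370,170,440,250),60,20))
im=S['image'].copy()
for z in (6,76,177,245): cv2.circle(im,tuple(int(round(v)) for v in proj(cs,(527.5,-185,z))),1,(255,0,0),-1)
a=cv2.resize(im[220:350,320:430,::-1],None,fx=4,fy=4)
im=T['image'].copy()
for z in (6,76,177,245): cv2.circle(im,tuple(int(round(v)) for v in proj(ct,(527.5,-185,z))),1,(255,0,0),-1)
b=cv2.resize(im[160:260,360:445,::-1],None,fx=4,fy=5.2)
cv2.imwrite('pics/fin.png',np.hstack([a,b]))
"
```

```text
6 [370.6 304.9] [402.6 216.5]
76 [373.7 286.7] [408.7 215.1]
177 [378.7 256.9] [419.2 212.6]
211 [380.6 245.9] [423.3 211.6]
245 [382.6 234.2] [427.8 210.5]
[([6, 8, 11, 28, 188], [381.0, 246.5])] [([47, 27, 23, 22, 214], [428.0, 209.3])]
```

View pics/fin.png

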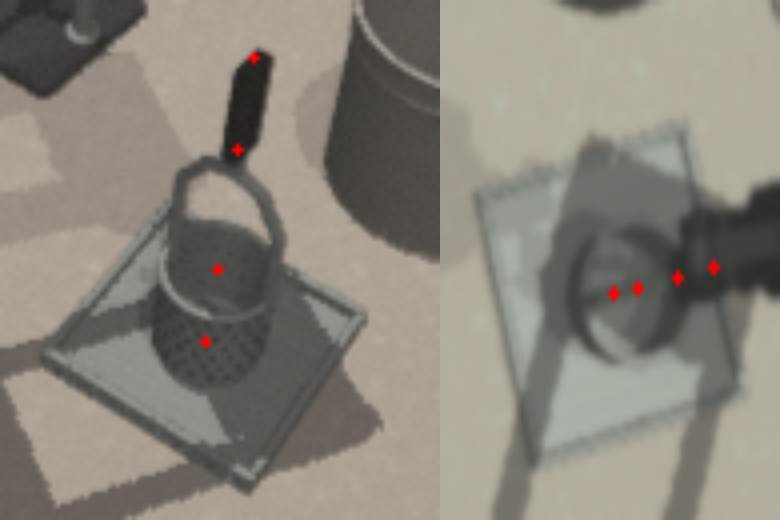

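The upright-axis projection matches the basket: the grip centroid is at (381.0, 246.5) against a predicted (380.6, 245.9). It is upright and centred in the tray, so I hand the job in.

```bash
python3 -c "
from rig import workorder
print(workorder.sign_off())"
```

```text
the job is handed in; nothing more can be done
None
```

The deep basket is off its hook and standing upright in the square drip tray. The gripper has let go and is drawn up clear. I handed the job in at about 11 s of the 45 s allowed.

- **How it was done:** I pinched the grip, lifted it 56 mm and drew it about 120 mm straight forward off the hook. I then carried it over the tray, lowered it in 1 mm steps and released it. Measured forces at the ends of the moves stayed within a few newtons, so nothing pulled on the stand.
- **Touchdown:** The basket met the tray floor at TCP height 368.2 mm, against a predicted 368.4 mm, with about 1.5 N on the tool.
- **Upright:** In the scene camera the grip's centre was at (381.0, 246.5) px, against (380.6, 245.9) px worked out for a basket standing straight.
- **Position:** The pictures show the basket about centred and fully inside the rim. The shallow basket is still on its hook and the stand looks unmoved.
- **Disagreement:** The two fixed cameras differed by about 6 mm on the tray's centre in y. I aimed at the middle, and the clearance to the walls is about 32 mm each side. In the last top view the gripper hid part of the grip, so upright rests on the scene camera.

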